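Unlock the detergent drawer and hold it open at the clothespin

ROBOT

A 7-joint arm with a two-finger parallel gripper is mounted at the origin on the work surface. World frame = base frame: x ahead of the robot, y to its left, z up, the work surface at z = 0. Lengths are in m, angles in rad, forces in N, time in s.
With the tool pointing down it reaches from about 0.35 to 0.9 m from the base axis. Payload 8.1 kg.
Tool frame: the origin (TCP) lies between the finger pads, 19 mm behind the fingertips; this is the grasp point; z points along the fingers, y is the line along which they close (so a half turn about z gives the same grasp; the last joint's range is limited). The gripper opens to 92 mm and grips with 3 to 60 N. Pads are 19 mm wide; open, the fingers measure 130 mm over their backs; the gripper's body (75 mm by 190 mm) begins 47 mm behind the grasp point.
Start: joints at [1.161, 0.434, 0.025, 1.573, -0.012, 1.134, -0.075], TCP at [0.189, -0.596, 0.246] pointing down, gripper open.
Joint ranges: [-2.62, 2.62], [-0.44, 2.09], [-1.27, 1.32], [0.08, 2.57], [-1.32, 4.46], [0.12, 2], [-2.74, 2.74]. Speed limits (rad/s): [2.22, 2.22, 3.01, 3.01, 3.14, 3.14, 3.14].

INTERFACE

Orientations are given as a unit quaternion [w, x, y, z].
In Python, from bench import bot gives the robot as it stands.
- The arm moves only by the shell command python3 -m crank 'ROWS'. ROWS is JSON, a list of rows, each a list of 7 numbers: the shift along the world's x, y, z in m, then the turn, a rotation vector about the world's x, y, z in degrees, then the closure, from 0 (fully open) to 1 (shut). A call has 1 to 10 rows; each row is the pose to reach, as a shift and turn from the pose commanded when the call began; what a row does not reach only later rows make up. A row lasts 1/10 s, in which the tool goes at most 50 mm and 8.59 degrees, less where a joint would pass 70% of its speed; a pose out of reach is approached as far as the arm can. A call with a gripper value outside its range is refused whole. The fingers move at their own pace and stop on an object; the grip force is fixed at half the most. Time passes only in rows, so rows that repeat a pose let the fingers close. It gives the time, the measured TCP pose, the force, the opening and the grip force at its end, in the units of the state.
- bot.sense(): the state, without advancing time (a new reading comes with each control period).
- bot.snapshot(name): name is "scene" or "top" or "wrist"; returns (picture, depth): 420x560x3 uint8, red, green, blue; 420x560 float32, m along the optical axis (not along the pixel's ray), 0 where there is no reading.
- bot.camera_model(name): a dict with "mtx" (3x3 intrinsics, pixels), "R" (3x3) and "t" (3): a world point X has camera coordinates R X + t; the wrist camera has in their place "tool_from_camera" (4x4, takes a point from camera to tool coordinates, whose origin is the TCP and whose axes are the flange's). Camera axes: x right, y down, z forward; pixel columns grow to the right and rows downward; lengths in m; the calibration is good to about 2 mm. The wrist camera is an equidistant fisheye: a pixel r from the principal point sees the ray r / f radians off the axis. A picture is of the moment at which its call begins: read the wrist's pose just before it. camera_model takes no time and is no camera call.
- bot.sign_off(): hands the job in; it is judged then, once.
Trained networks look in the newest picture that a camera, given by its name, has taken for a name from the list of things; names that differ only in an ending like _2 or _b are one class to them, and where a whole thing is asked for, a point or a joint stands for the part that bears it (a point fixed in the world has none). Each returns a list of dicts, best first, with "conf" (0 to 1); they miss things now and then, are a little off and sometimes report something else, mostly with a low value. They report only what shows in the picture. A call takes as long as a camera call. They do not tell look-alikes from the thing itself.
- bot.search_frame(camera, label): "centre" ([x, y, z] in m, in world coordinates, good to about 4 mm: the middle of the surface that is visible of it).
- bot.trace(camera, label): "pixels" (420x560 bool, what is visible of it).
- bot.landmark_of(camera, label): "centre" ([x, y, z] in m, in world coordinates, good to about 4 mm: a listed point, or the origin of a listed thing).
The state is a dict: "time_s": time; "joints": joint angles; "qvel": joint speeds; "joint_efforts": joint torques, N m; "tcp_pos": TCP position; "tcp_rot": TCP orientation; "contact_force": force on the tool from outside, world axes, zero at the start; "wrist_torque": the same for the moment, N m; "finger_gap": finger opening in m; "grip_force": force on a finger pad.
Only numpy, scipy, OpenCV 4.12 (cv2) and the standard library are available. Lean on these libraries where they do the work, as an engineer would, in place of code of your own. Each camera call takes 0.05 s, during which the arm holds its last target. There are 200 camera calls.

TASK

Undo the child lock on the self-closing detergent drawer: slide the latch jaw back clear of the lock block, then lift the block out and leave it in the empty tray. Then pull the drawer out by its tab until the pointer on its right end is level with the middle of the clothespin clipped on the rail, and finish while still holding it there, since the spring would pull it shut. Leave everything else on the worktop where it is.

Things in the scene. Friction and masses are not known exactly. Their poses are not given: they have to be found in the camera images.
- tier: white plastic drawer tier fixed on the worktop; housing 230 mm deep, 190 wide, 95 high. Origin on the worktop under the middle of the housing's front edge; +x back into the housing, +y left, z up. Offsets below are (x, y, z) in this frame in mm. Before it: a 6 mm sill with lock pocket and latch (left half) and a rail at y = -115, to x = -100, top at z = 55 (right)
- drawer: grey drawer, self-closing: slides out along the tier's -x, up to 110 mm. Origin and axes those of the tier when shut, so its -x there is the travel. A spring pulls it shut, 3 N when shut plus 50 N/m (5 to 7 N at the mark), lightly damped. Front panel 170 wide, z 40 to 90, face at x = -12 when shut. The lock block lets it out only 14 mm
- pull_tab (a point): middle of the top edge of the drawer's upright grey pull tab, 12 thick (x) by 32 wide (y), standing on a tongue (top z = 59), 49 mm free between tab and drawer face. At (-67, -50, 105) when shut; moves with the drawer. Grip from above across its thickness (along x), TCP about 18 mm below this point
- pointer (a point): tip of the pointer, a 4 mm thick, 24 mm high grey blade sticking out of the right end of the drawer front; at (-6, -100, 66) when shut; moves with the drawer.
- marker_pin: the mark: wooden spring clothespin clipped upright and fixed on the right-hand rail, 14 wide (x), 19 (y), 66 high. Origin at its middle (z = 60), axes as the tier's. The pointer passes 5 mm beside it; the drawer is at the mark when the pointer's x in this frame is 0. It lies 45 to 75 mm before the pointer of the shut drawer
- latch (a joint): travel of the latch jaw in m: about 0 with its lip over the block, grows as it slides to the tier's +y (left), stop at 0.05. The lip overlaps the block's left shoulder by 12 mm at 0. Stiff sliding friction, 1.5 N, stays where left.
- latch_fin (a point): middle of the top edge of the latch jaw's upright grey fin, 30 (x) by 12 thick (y), standing on the jaw (top z = 34). At (-36, 125, 82) at latch 0; moves with the latch. Grip from above across y, TCP 20 below this point
- lock_block: loose grey block, 0.08 to 0.15 kg: foot 40 (x) by 52 (y) by 20 high, on it a fin 20 (x) by 24 (y) reaching 81 above the underside. Origin centre of underside, axes as the tier's. Stands in the lock pocket before the drawer's left half at (-36, 45, 6); pocket walls to z = 30, clearance 2. Fin centre 24 from drawer face: grip it from above across y, TCP 60 above the origin; lift straight up
- tray: empty flat white plastic tray, fixed, 150 (its x) by 170 (its y), 30 high, walls and floor about 4 mm thick; origin at the centre of its underside. It stands on either the left or the right of the worktop; a deeper basket full of clothespins stands on the other side.
- jug: bystander: closed teal jug with white cap, 130 diameter, 226 high, handle; origin at the centre of its underside
- dosing_ball: bystander: white hard silicone dosing ball, 80 diameter, 68 high, on top of the tier towards the back; origin at its underside
- brush: bystander: stiff brush, 150 by 50 by 42 high, lying bristles down; origin at its underside
- pin_a: bystander: loose clothespin lying on the worktop before the tier, 72 by 16 by 12 high; origin at its underside
- pin_b: bystander: same clothespin lying on top of the tier towards the back
- soap: bystander: bar of soap, 85 by 55 by 26 high; origin at its underside
There are look-alikes about, which are no part of the job. What is shaped like the tray but brown is not meant.

How it is judged:
By the outcome, as a careful person would: the job done as asked, in the order asked, and still so for the second after the job is handed in, while the arm keeps its last pose, push and grip.
It also fails if it takes over 64 s, if anything falls off the work surface, if the arm or the gripper's body presses on something with over 40 N, if the wrist force passes 120 N, or if a joint passes its speed limit or range.

## Working session

There is one attempt and no reset: what is moved stays moved. The work goes in short steps, Python scripts to look and compute and a shell command to move; the robot and the scene stay as the last step left them, time stands still between calls to the robot, and variables do not carry over. Pictures are saved under pics/ and viewed, at most 10 in all, crops included, and the job is handed in when it is done.

```bash
mkdir -p pics; ls; python3 - <<'E'
from bench import bot
import cv2,numpy as np
s=bot.sense(); print(s['time_s'],s['tcp_pos'],s['tcp_rot'],s['finger_gap'])
ims=[]
for c in("scene","top"):
    p,d=bot.snapshot(c); ims.append(p); cv2.imwrite(f'pics/{c}0.png',p[:,:,::-1])
    for l in("tier","pull_tab","pointer","marker_pin","latch_fin","lock_block","tray","pin_a","jug","brush","soap"):
        print(c,l,[(np.round(r['centre'],3).tolist(),round(r['conf'],2)) for r in bot.landmark_of(c,l)][:3])
E
```

```text
pics
0.0 [ 0.18855568 -0.59537797  0.24475619] [-7.54122138e-04  9.88263992e-01  1.52753656e-01 -1.86105281e-04] 0.09192170486601361
scene tier [([0.651, -0.03, -0.002], 0.91), ([0.736, -0.088, 0.091], 0.64)]
scene pull_tab [([0.572, -0.071, 0.107], 0.9), ([0.551, -0.477, 0.002], 0.51)]
scene pointer [([0.621, -0.131, 0.067], 0.73)]
scene marker_pin [([0.552, -0.133, 0.063], 0.74)]
scene latch_fin [([0.739, -0.092, 0.09], 0.75), ([0.632, 0.1, 0.079], 0.43)]
scene lock_block []
scene tray [([0.432, 0.303, 0.001], 0.97), ([0.2, 0.282, -0.002], 0.65), ([0.554, -0.134, 0.058], 0.51)]
scene pin_a [([0.739, -0.092, 0.091], 0.69), ([0.377, 0.063, -0.004], 0.58)]
scene jug [([0.623, 0.431, -0.003], 0.81), ([0.551, -0.478, 0.001], 0.58)]
scene brush [([0.686, -0.376, -0.0], 0.98)]
scene soap [([0.549, -0.476, 0.002], 0.88)]
top tier [([0.646, -0.028, 0.001], 0.59)]
top pull_tab [([0.575, -0.075, 0.103], 0.79)]
top pointer [([0.622, -0.132, 0.06], 0.74), ([0.647, -0.03, 0.001], 0.27)]
top marker_pin [([0.552, -0.13, 0.056], 0.42)]
top latch_fin [([0.63, 0.101, 0.081], 0.7)]
top lock_block [([0.615, 0.017, 0.004], 0.82)]
top tray [([0.198, 0.286, -0.004], 0.85), ([0.429, 0.31, 0.001], 0.65)]
top pin_a [([0.376, 0.058, 0.004], 0.64), ([0.74, -0.093, 0.094], 0.59)]
top jug [([0.622, 0.434, 0.002], 0.96)]
top brush [([0.685, -0.376, 0.006], 0.85)]
top soap []
```

View pics/scene0.png

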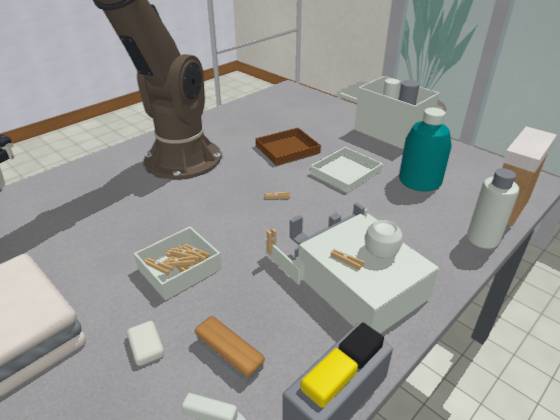

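View pics/top0.png

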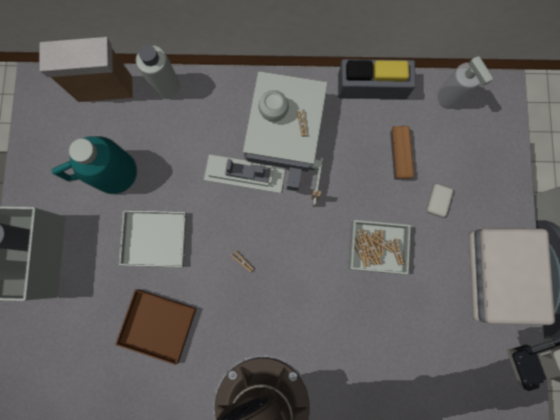

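White tray is at top (153,239), scene (345,169). The look-alikes are the brown tray at top (157,326) and the clothespin basket at (380,247). The latch fin and block are near top (230–270,170), the pull tab near (298,180), and the marker pin near (317,195); other clothespins are at (243,262) and on the tier at (303,123). Next I'll fit the tier's yaw and take a close crop.

```bash
cat > h.py <<'E'
from bench import bot
import numpy as np,cv2
from scipy.spatial.transform import Rotation as Ro
def cloud(c):
    p,d=bot.snapshot(c); m=bot.camera_model(c); K=np.array(m['mtx']);R=np.array(m['R']);t=np.array(m['t'])
    v,u=np.mgrid[:d.shape[0],:d.shape[1]]
    X=np.stack([(u-K[0,2])/K[0,0]*d,(v-K[1,2])/K[1,1]*d,d],-1)
    W=(X-t)@R; W[d==0]=np.nan
    return p,W
E
python3 - <<'E'
from h import *
for c in("top","scene"):
    p,W=cloud(c)
    m=(abs(W[...,2]-0.095)<0.005)&(W[...,0]>0.6)&(W[...,0]<0.95)&(abs(W[...,1]+0.05)<0.2)
    # keep largest component
    n,l,st,_=cv2.connectedComponentsWithStats(m.astype(np.uint8)); k=1+np.argmax(st[1:,4]); P=W[l==k][:,:2].astype(np.float32)
    r=cv2.minAreaRect(P*1000); b=cv2.boxPoints(r); print(c,r,np.round(b).tolist(), np.nanmedian(W[l==k][:,2]))
    if c=="scene":
        cv2.imwrite('pics/crop1.png',cv2.resize(p[185:330,235:380],None,fx=4,fy=4,interpolation=cv2.INTER_CUBIC)[:,:,::-1])
    else: cv2.imwrite('pics/crop2.png',cv2.resize(p[140:220,190:340],None,fx=5,fy=5,interpolation=cv2.INTER_CUBIC)[:,:,::-1])
names={"tier":(0,0,0),"pull_tab":(-67,-50,105),"pointer":(-6,-100,66),"lock_block":(-36,45,6),"latch_fin":(-36,125,82)}
A=[];B=[]
acc={k:[] for k in names}
for i in range(3):
  for c in("scene","top"):
    bot.snapshot(c)
    for k in names:
        for r in bot.landmark_of(c,k):
            x=r['centre']
            if 0.5<x[0]<0.7 and abs(x[1])<0.2: acc[k].append(x[:2]); break
for k in names:
    if acc[k]: a=np.median(acc[k],0)*1000; print(k,a,len(acc[k])); A.append(names[k][:2]); B.append(a)
A=np.array(A,float);B=np.array(B)
from scipy.optimize import least_squares
f=lambda q:np.r_[((A@np.array([[np.cos(q[2]),np.sin(q[2])],[-np.sin(q[2]),np.cos(q[2])]])+q[:2])-B).ravel()]
s=least_squares(f,[650,-30,-.1],loss='soft_l1',f_scale=3);print(s.x,np.degrees(s.x[2]),np.round(s.fun))
E
```

```text
top ((754.3334350585938, -48.42719268798828), (190.23243713378906, 243.2179412841797), 81.20685577392578) [[620.0, -124.0], [860.0, -161.0], [889.0, 27.0], [649.0, 64.0]] 0.0950615955352751
scene ((753.5254516601562, -50.81847381591797), (192.43817138671875, 242.00636291503906), 81.60570526123047) [[620.0, -128.0], [859.0, -164.0], [887.0, 27.0], [648.0, 62.0]] 0.09491928471011754
tier [648.75 -28.65] 6
pull_tab [571.95 -72.05] 6
pointer [ 623.7 -130.3] 5
lock_block [617.2  17.4] 3
latch_fin [631.25 100.  ] 6
[ 6.46503175e+02 -3.13953926e+01 -1.58658280e-01] -9.090449828824267 [-2. -3.  0.  2.  1.  1.  1.  1. -1. -2.]
```

View pics/crop2.png

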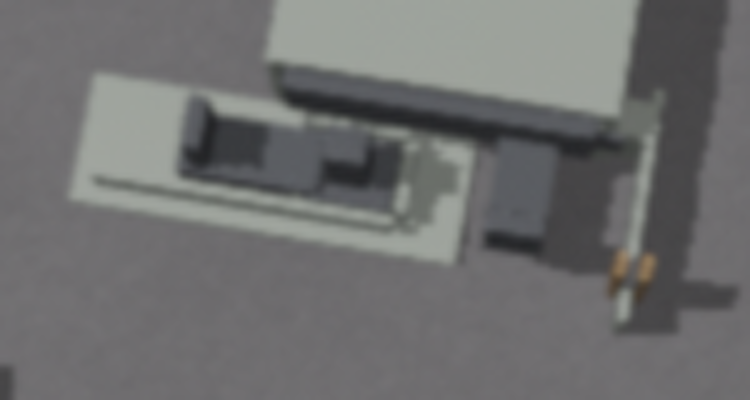

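View pics/crop1.png

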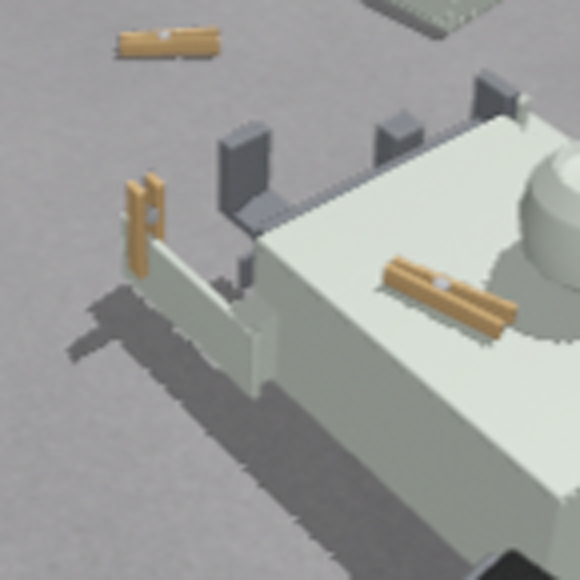

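The crop confirms the layout: latch fin at (195,130), block fin at (345,145), tab at (520,190) and marker pin at (632,275). Tier is at about (0.6465,-0.032) with yaw -8.7°. I'm moving to a viewpoint above it.

```bash
python3 -m crank '[[0.41,0.645,0.054,0,0,-26.3,0],[0.41,0.645,0.054,0,0,-26.3,0],[0.41,0.645,0.054,0,0,-26.3,0],[0.41,0.645,0.054,0,0,-26.3,0],[0.41,0.645,0.054,0,0,-26.3,0],[0.41,0.645,0.054,0,0,-26.3,0],[0.41,0.645,0.054,0,0,-26.3,0],[0.41,0.645,0.054,0,0,-26.3,0],[0.41,0.645,0.054,0,0,-26.3,0],[0.41,0.645,0.054,0,0,-26.3,0]]'
```

```text
time_s: 4.1
tcp_pos: [0.4557, -0.1754, 0.2811]
tcp_rot: [0.0, 0.997, -0.076, 0.0]
contact_force: [0.9, -0.4, 0.4]
finger_gap: 0.0917
grip_force: 0.0
```

```bash
python3 -m crank '[[0.144,0.225,0.019,0,0,0,0],[0.144,0.225,0.019,0,0,0,0],[0.144,0.225,0.019,0,0,0,0],[0.144,0.225,0.019,0,0,0,0],[0.144,0.225,0.019,0,0,0,0],[0.144,0.225,0.019,0,0,0,0],[0.144,0.225,0.019,0,0,0,0],[0.144,0.225,0.019,0,0,0,0]]'; python3 - <<'E'
from h import *
s=bot.sense(); print(s['tcp_pos'],s['joints'])
p,d=bot.snapshot("wrist"); cv2.imwrite('pics/w1.png',p[:,:,::-1])
th=np.radians(-8.7);c,sn=np.cos(th),np.sin(th)
for k in("tier","latch_fin","lock_block","pull_tab","pointer","marker_pin","tray","pin_a"):
    for r in bot.landmark_of("wrist",k)[:2]:
        x=np.array(r['centre'])*1000; dx,dy=x[0]-646.5,x[1]+32
        print(k,np.round(x),round(r['conf'],2),'tier',np.round([c*dx+sn*dy,-sn*dx+c*dy]))
E
```

```text
time_s: 4.9
tcp_pos: [0.5986, 0.0469, 0.2992]
tcp_rot: [0.0, 0.997, -0.076, -0.0]
contact_force: [-0.2, -1.0, -1.2]
finger_gap: 0.0918
grip_force: 0.0
[0.59862651 0.04691111 0.29924613] [ 0.01311653  0.37511843 -0.25516243  1.53810939  0.09863425  1.2419613
 -1.98037417]
tier [644. -34.   1.] 0.92 tier [-2. -2.]
latch_fin [627.  99.  80.] 0.9 tier [-39. 126.]
lock_block [617.  23.   4.] 0.8 tier [-37.  50.]
pull_tab [570. -67. 105.] 0.72 tier [-70. -46.]
pointer [ 623. -134.   70.] 0.87 tier [  -8. -104.]
marker_pin [ 553. -132.   57.] 0.75 tier [ -78. -113.]
marker_pin [624. 100.  80.] 0.56 tier [-42. 127.]
pin_a [740. -92.  96.] 0.8 tier [102. -45.]
pin_a [376.  59.  -1.] 0.51 tier [-281.   49.]
```

View pics/w1.png

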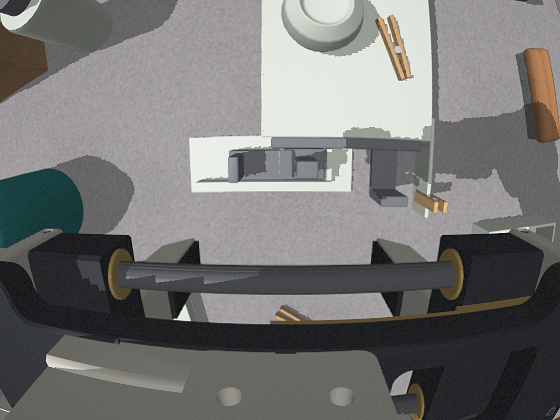

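```bash
python3 -m crank '[[0.03,0.052,-0.03,0,0,0,0.4],[0.03,0.052,-0.08,0,0,0,0.4],[0.03,0.052,-0.13,0,0,0,0.4],[0.03,0.052,-0.16,0,0,0,0.4],[0.03,0.052,-0.16,0,0,0,0.4]]'; python3 - <<'E'
from h import *
s=bot.sense(); print(s['tcp_pos'],s['finger_gap'])
p,d=bot.snapshot("wrist")
for k in("latch_fin","lock_block"):
    for r in bot.landmark_of("wrist",k)[:2]: print(k,np.round(r['centre'],4),r['conf'])
E
```

```text
time_s: 5.85
tcp_pos: [0.6252, 0.0988, 0.134]
tcp_rot: [0.002, 0.997, -0.076, -0.005]
contact_force: [-0.7, 0.6, -0.2]
finger_gap: 0.0573
grip_force: 0.0
[0.62520606 0.09881419 0.13403648] 0.057346988020877704
latch_fin [0.6301 0.1003 0.0844] 0.57
lock_block [0.6165 0.0212 0.006 ] 0.7
```

```bash
python3 -m crank '[[0.003,0.001,-0.03,0,0,0,0.4],[0.003,0.001,-0.055,0,0,0,0.4],[0.003,0.001,-0.075,0,0,0,0.4],[0.003,0.001,-0.075,0,0,0,0.4],[0.003,0.001,-0.075,0,0,0,0.9],[0.003,0.001,-0.075,0,0,0,0.9],[0.003,0.001,-0.075,0,0,0,0.9],[0.003,0.001,-0.075,0,0,0,0.9]]'
```

```text
time_s: 6.8
tcp_pos: [0.6326, 0.1009, 0.0658]
tcp_rot: [-0.0, 0.997, -0.076, 0.001]
contact_force: [0.3, 0.2, -0.4]
finger_gap: 0.0275
grip_force: 0.0
```

```bash
python3 -m crank '[[0,0,-0.003,0,0,0,1],[0,0,-0.003,0,0,0,1],[0,0,-0.003,0,0,0,1],[0,0,-0.003,0,0,0,1],[0,0,-0.003,0,0,0,1]]'
```

```text
time_s: 7.3
tcp_pos: [0.6317, 0.1007, 0.0614]
tcp_rot: [0.0, 0.997, -0.076, -0.0]
contact_force: [0.3, -1.0, -0.9]
finger_gap: 0.0118
grip_force: 30.0
```

```bash
python3 -m crank '[[0.001,0.006,0,0,0,0,1],[0.002,0.013,0,0,0,0,1],[0.003,0.02,0,0,0,0,1],[0.004,0.027,0,0,0,0,1],[0.005,0.034,0,0,0,0,1],[0.006,0.04,0,0,0,0,1],[0.006,0.04,0,0,0,0,1],[0.006,0.04,0,0,0,0,1]]'
```

```text
time_s: 8.1
tcp_pos: [0.6379, 0.1417, 0.0614]
tcp_rot: [-0.0, 0.997, -0.076, 0.0]
contact_force: [1.6, 1.4, -6.9]
finger_gap: 0.0119
grip_force: 30.0
```

```bash
python3 -m crank '[[0,0,0,0,0,0,0.6],[0,0,0,0,0,0,0.6],[0,0,0,0,0,0,0.6],[0,0,0.05,0,0,0,0.6],[0,0,0.08,0,0,0,0.5],[-0.007,-0.06,0.085,0,0,0,0.4],[-0.018,-0.121,0.085,0,0,0,0.4],[-0.018,-0.121,0.085,0,0,0,0.4],[-0.018,-0.121,0.085,0,0,0,0.4]]'; python3 - <<'E'
from h import *
s=bot.sense(); print(s['tcp_pos'],s['finger_gap'])
p,d=bot.snapshot("wrist")
cv2.imwrite('pics/w2.png',p[:,:,::-1])
for k in("latch_fin","lock_block"):
    for r in bot.landmark_of("wrist",k)[:2]: print(k,np.round(r['centre'],4),r['conf'])
E
```

```text
time_s: 9.0
tcp_pos: [0.6195, 0.0137, 0.1471]
tcp_rot: [0.002, 0.997, -0.08, 0.0]
contact_force: [-1.0, 0.1, -0.4]
finger_gap: 0.055
grip_force: 0.0
[0.61951835 0.01372826 0.1470673 ] 0.05499458039224806
latch_fin [0.6334 0.1383 0.0807] 0.85
lock_block [0.6163 0.0227 0.0055] 0.94
```

View pics/w2.png

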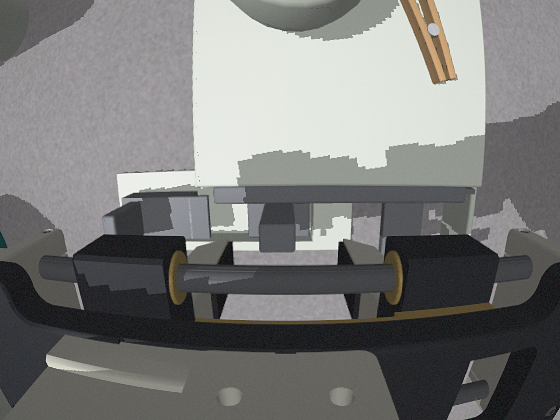

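The jaw is at the left (about 170,215), clear of the block, whose fin at (278,225) stands free between the fingers. Going down on the block.

```bash
python3 -m crank '[[-0.002,0,-0.03,0,0,0,0.4],[-0.002,0,-0.055,0,0,0,0.4],[-0.002,0,-0.08,0,0,0,0.4],[-0.002,0,-0.08,0,0,0,0.4],[-0.002,0,-0.08,0,0,0,1],[-0.002,0,-0.08,0,0,0,1],[-0.002,0,-0.08,0,0,0,1],[-0.002,0,-0.08,0,0,0,1],[-0.002,0,-0.08,0,0,0,1],[-0.002,0,-0.08,0,0,0,1]]'
```

```text
time_s: 10.15
tcp_pos: [0.6184, 0.0197, 0.0674]
tcp_rot: [-0.0, 0.997, -0.076, 0.001]
contact_force: [-1.3, 0.7, 6.6]
finger_gap: 0.0238
grip_force: 30.0
```

```bash
python3 -m crank '[[0,0,0.01,0,0,0,1],[0,0,0.03,0,0,0,1],[0,0,0.06,0,0,0,1],[0,0,0.1,0,0,0,1],[0,0,0.13,0,0,0,1],[0,0,0.13,0,0,0,1]]'
```

```text
time_s: 10.75
tcp_pos: [0.6203, 0.0203, 0.2019]
tcp_rot: [-0.001, 0.997, -0.076, 0.004]
contact_force: [1.2, 0.7, -1.4]
finger_gap: 0.0238
grip_force: 30.0
```

```bash
python3 -m crank '[[-0.015,0.02,0,0,0,0,1],[-0.04,0.06,0,0,0,0,1],[-0.07,0.1,0,0,0,0,1],[-0.09,0.14,0,0,0,0,1],[-0.12,0.18,0,0,0,0,1],[-0.14,0.22,0,0,0,0,1],[-0.165,0.25,0,0,0,0,1],[-0.18,0.275,0,0,0,0,1],[-0.188,0.287,0,0,0,0,1],[-0.188,0.287,0,0,0,0,1]]'; python3 - <<'E'
from h import *
s=bot.sense(); print(s['tcp_pos'],s['finger_gap'])
for c in("top","scene","wrist"):
    bot.snapshot(c)
    for k in("tray","lock_block"):
        for r in bot.landmark_of(c,k)[:2]: print(c,k,np.round(r['centre'],3),round(r['conf'],2))
E
```

```text
time_s: 11.75
tcp_pos: [0.4285, 0.3082, 0.1964]
tcp_rot: [-0.0, 0.997, -0.074, -0.0]
contact_force: [0.1, 0.3, -1.1]
finger_gap: 0.0241
grip_force: 30.0
[0.42848732 0.30823669 0.19635669] 0.02413509157263876
top tray [ 0.644 -0.028  0.001] 0.72
top lock_block [0.426 0.307 0.132] 0.58
scene tray [ 0.432  0.307 -0.003] 0.66
scene tray [ 0.199  0.284 -0.003] 0.57
wrist tray [ 0.428  0.311 -0.003] 0.72
wrist lock_block [0.431 0.31  0.132] 0.55
```

```bash
python3 -m crank '[[0,0,-0.03,0,0,0,1],[0,0,-0.07,0,0,0,1],[0,0,-0.1,0,0,0,1],[0,0,-0.115,0,0,0,1],[0,0,-0.124,0,0,0,1],[0,0,-0.128,0,0,0,1],[0,0,-0.131,0,0,0,1],[0,0,-0.131,0,0,0,1]]'
```

```text
time_s: 13.0
tcp_pos: [0.4302, 0.307, 0.0661]
tcp_rot: [-0.0, 0.997, -0.076, 0.0]
contact_force: [-0.7, -0.3, 0.4]
finger_gap: 0.0236
grip_force: 30.0
```

```bash
python3 -m crank '[[0,0,-0.001,0,0,0,1],[0,0,-0.002,0,0,0,1],[0,0,-0.002,0,0,0,1]]'
```

```text
time_s: 13.3
tcp_pos: [0.4304, 0.3071, 0.0653]
tcp_rot: [-0.0, 0.997, -0.076, 0.001]
contact_force: [-2.7, -3.2, 13.7]
finger_gap: 0.0237
grip_force: 30.0
```

```bash
python3 -m crank '[[0,0,0,0,0,0,0.5],[0,0,0,0,0,0,0.5],[0,0,0,0,0,0,0.5],[0,0,0.03,0,0,0,0.5],[0,0,0.08,0,0,0,0.5],[0,0,0.13,0,0,0,0.5],[0,0,0.17,0,0,0,0.5],[0.02,-0.04,0.18,0,0,8,0.5],[0.035,-0.08,0.18,0,0,16,0.5],[0.055,-0.12,0.18,0,0,24,0.5]]'; python3 - <<'E'
from h import *
for c in("top","scene"):
    bot.snapshot(c)
    for k in("lock_block",):
        for r in bot.landmark_of(c,k)[:2]: print(c,k,np.round(r['centre'],3),round(r['conf'],2))
E
```

```text
time_s: 14.3
tcp_pos: [0.4844, 0.1874, 0.2444]
tcp_rot: [-0.0, 0.991, 0.134, 0.001]
contact_force: [1.4, 0.4, -0.5]
finger_gap: 0.0459
grip_force: 0.0
scene lock_block [0.429 0.31  0.005] 0.83
```

Block is standing in the tray. On to the tab (66° of turn left).

```bash
python3 -m crank '[[0.015,-0.045,0,0,0,8,0.5],[0.03,-0.09,0,0,0,16,0.5],[0.045,-0.135,0,0,0,24,0.5],[0.06,-0.18,0,0,0,32,0.5],[0.075,-0.22,0,0,0,40,0.5],[0.088,-0.259,0,0,0,48,0.5],[0.088,-0.259,0,0,0,56,0.5],[0.088,-0.259,0,0,0,64,0.5],[0.088,-0.259,0,0,0,66,0.5],[0.088,-0.259,0,0,0,66,0.5]]'; python3 - <<'E'
from h import *
s=bot.sense(); print(s['tcp_pos'],s['joints'],s['finger_gap'])
th=np.radians(-8.7);c,sn=np.cos(th),np.sin(th)
for cam in ("wrist","top","scene"):
  p,d=bot.snapshot(cam)
  if cam=="wrist":cv2.imwrite('pics/w3.png',p[:,:,::-1])
  for k in("pull_tab","pointer","marker_pin"):
    for r in bot.landmark_of(cam,k)[:1]:
        x=np.array(r['centre'])*1000; dx,dy=x[0]-646.5,x[1]+32
        print(cam,k,np.round(x),round(r['conf'],2),'tier',np.round([c*dx+sn*dy,-sn*dx+c*dy],1))
E
```

```text
time_s: 15.5
tcp_pos: [0.5723, -0.0687, 0.2434]
tcp_rot: [-0.0, 0.76, 0.65, 0.0]
contact_force: [-0.3, 0.1, -0.4]
finger_gap: 0.0457
grip_force: 0.0
[ 0.5722822  -0.06868828  0.24342013] [ 0.38319158  0.40738231 -0.49240343  1.66588091  0.2083118   1.12111592
 -0.32269961] 0.04565299624447577
wrist pull_tab [573. -70. 107.] 0.72 tier [-66.9 -48.2]
wrist pointer [ 623. -131.   68.] 0.58 tier [  -8.5 -101.9]
wrist marker_pin [ 555. -132.   56.] 0.77 tier [ -74.9 -112.7]
top pull_tab [429. 307.  -1.] 0.62 tier [-266.3  302. ]
scene pull_tab [572. -70. 102.] 0.97 tier [-67.5 -49.1]
scene pointer [ 625. -131.   68.] 0.56 tier [  -6.2 -101.1]
scene marker_pin [ 553. -134.   59.] 0.53 tier [ -77.3 -115.5]
```

View pics/w3.png

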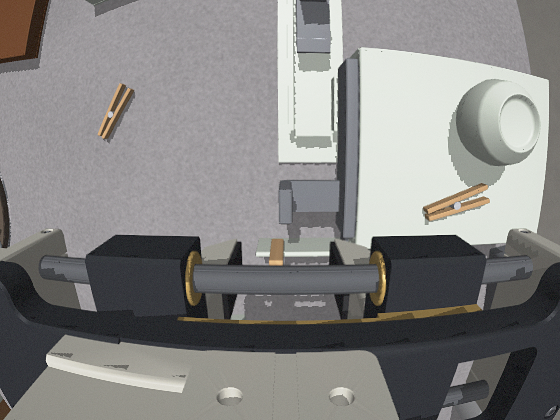

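The tab is free at (310,200) between the finger lines, and the lock pocket at (315,110) is empty. Descending.

```bash
python3 -m crank '[[0,-0.001,-0.045,0,0,0,0.5],[0,-0.001,-0.09,0,0,0,0.5],[0,-0.001,-0.12,0,0,0,0.5],[0,-0.001,-0.14,0,0,0,0.5],[0,-0.001,-0.156,0,0,0,0.5],[0,-0.001,-0.156,0,0,0,0.5],[0,-0.001,-0.156,0,0,0,1],[0,-0.001,-0.156,0,0,0,1],[0,-0.001,-0.156,0,0,0,1],[0,-0.001,-0.156,0,0,0,1]]'
```

```text
time_s: 17.1
tcp_pos: [0.5726, -0.0717, 0.0884]
tcp_rot: [0.001, 0.761, 0.649, 0.0]
contact_force: [0.8, -0.5, 0.3]
finger_gap: 0.0185
grip_force: 0.0
```

```bash
python3 -m crank '[[0,0,0,0,0,0,1],[0,0,0,0,0,0,1],[0,0,0,0,0,0,1]]'
```

```text
time_s: 17.4
tcp_pos: [0.5717, -0.0716, 0.0881]
tcp_rot: [-0.0, 0.761, 0.649, -0.0]
contact_force: [-3.5, -0.4, 5.6]
finger_gap: 0.0117
grip_force: 30.0
```

```bash
python3 -m crank '[[-0.01,0.0015,0,0,0,0,1],[-0.02,0.003,0,0,0,0,1],[-0.03,0.0045,0,0,0,0,1],[-0.04,0.006,0,0,0,0,1],[-0.05,0.0075,0,0,0,0,1],[-0.06,0.009,0,0,0,0,1],[-0.06,0.009,0,0,0,0,1],[-0.06,0.009,0,0,0,0,1]]'; python3 - <<'E'
from h import *
s=bot.sense(); print(s['tcp_pos'],s['contact_force'])
th=np.radians(-8.7);c,sn=np.cos(th),np.sin(th)
for cam in ("wrist","top","scene"):
 for i in range(2):
  p,d=bot.snapshot(cam)
  if cam!="top" and i==0:cv2.imwrite(f'pics/pull_{cam}.png',p[:,:,::-1])
  for k in("pull_tab","pointer","marker_pin"):
    for r in bot.landmark_of(cam,k)[:1]:
        x=np.array(r['centre'])*1000; dx,dy=x[0]-646.5,x[1]+32
        print(cam,k,np.round(x),round(r['conf'],2),'tier',np.round([c*dx+sn*dy,-sn*dx+c*dy],1))
p=cv2.imread('pics/pull_scene.png');cv2.imwrite('pics/pull_c.png',cv2.resize(p[215:290,235:335],None,fx=7,fy=7,interpolation=cv2.INTER_CUBIC))
E
```

```text
time_s: 18.2
tcp_pos: [0.5126, -0.0625, 0.0881]
tcp_rot: [0.001, 0.761, 0.649, 0.001]
contact_force: [5.4, -0.8, 0.6]
finger_gap: 0.0116
grip_force: 30.0
[ 0.51262638 -0.06252399  0.08805659] [ 5.36557493 -0.82331399  0.59957191]
wrist pull_tab [514. -58. 108.] 0.95 tier [-127.3  -46.2]
wrist pull_tab [514. -57. 105.] 0.7 tier [-127.  -45.]
top pull_tab [742. -91.  95.] 0.42 tier [102.9 -43.6]
scene pull_tab [510. -61. 105.] 0.62 tier [-130.   -49.4]
scene pointer [ 568. -118.   66.] 0.78 tier [-64.2 -96.4]
scene marker_pin [ 552. -134.   60.] 0.66 tier [ -78.2 -115.6]
scene pull_tab [514. -61. 103.] 0.74 tier [-126.7  -48.9]
scene pointer [ 567. -117.   67.] 0.75 tier [-65.9 -96.5]
scene marker_pin [ 553. -136.   59.] 0.75 tier [ -76.3 -116.7]
```

View pics/pull_c.png

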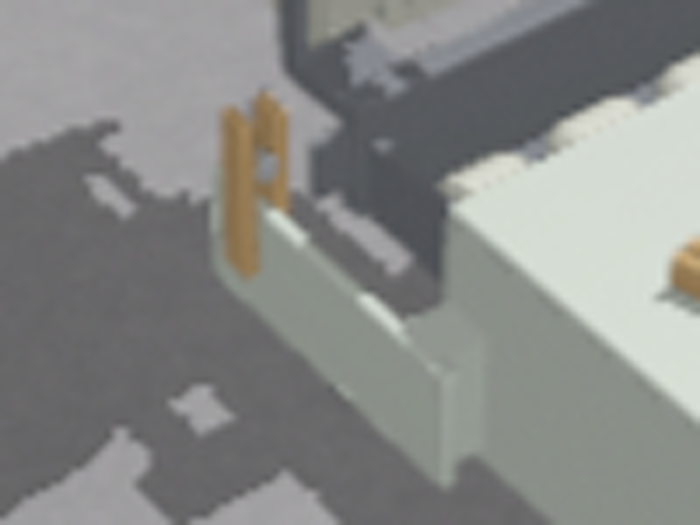

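View pics/pull_wrist.png

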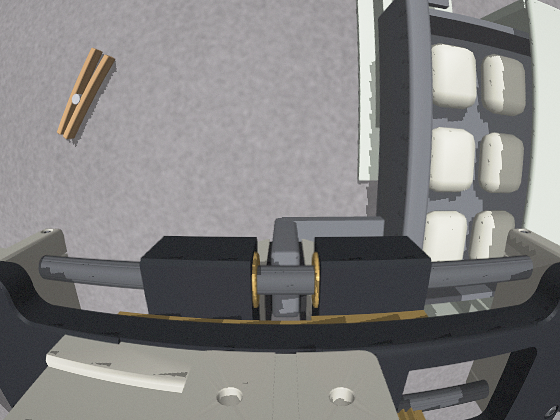

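The scene crop shows the pin at (255,185) with the pointer blade at (330,165) still behind it, i.e. further pull is needed. I'll measure the pin relative to the rail geometry from depth and from the earlier wrist pictures.

```bash
cat >m.py <<'E'
from h import *
s=bot.sense()
th=np.radians(-8.7);c,sn=np.cos(th),np.sin(th)
def tf(W): 
    W=W*1000; dx,dy=W[...,0]-646.5,W[...,1]+32
    return np.stack([c*dx+sn*dy,-sn*dx+c*dy,W[...,2]],-1)
print('tcp tier',tf(np.array(s['tcp_pos'])),s['contact_force'])
pc=lambda a:np.round(np.percentile(a,[1,5,50,95,99]),1) if len(a) else None
for cam in("scene","top"):
    p,W=cloud(cam);T=tf(W);h=cv2.cvtColor(p,cv2.COLOR_RGB2HSV)
    near=(T[...,0]>-130)&(T[...,0]<15)&(T[...,1]>-140)&(T[...,1]<-70)
    pin=near&(h[...,1]>90)&(h[...,2]>70)&(h[...,0]<25)
    print(cam,'pin n',pin.sum(),'x',pc(T[pin][:,0]),'y',pc(T[pin][:,1]),'z',pc(T[pin][:,2]))
    rail=near&~pin&(T[...,2]>10)&(T[...,2]<58)&(abs(T[...,1]+115)<9)
    print('rail n',rail.sum(),'x',pc(T[rail][:,0]),'y',pc(T[rail][:,1]),'z',pc(T[rail][:,2]))
    bl=near&~pin&(T[...,1]>-104)&(T[...,1]<-86)&(T[...,2]>48)&(T[...,2]<84)&(T[...,0]<-25)
    print('blade',bl.sum(),'x',pc(T[bl][:,0]),'y',pc(T[bl][:,1]))
    tb=(h[...,1]<90)&(T[...,0]<-20)&(T[...,1]<-20)
    ho=(abs(T[...,2]-95)<2)&(T[...,0]>-15)&(T[...,0]<260)&(abs(T[...,1])<110)
    print('house x',pc(T[ho][:,0]),'y',pc(T[ho][:,1]))
E
python3 m.py
python3 - <<'E'
# wrist pictures taken earlier: orange pin top plane z=.093
from h import *
m=bot.camera_model("wrist");K=np.array(m['mtx']);C=np.array(m['tool_from_camera'])
th=np.radians(-8.7);c,sn=np.cos(th),np.sin(th)
def ray(uv,pos,q,z):
    a=(uv-[K[0,2],K[1,2]])/[K[0,0],K[1,1]]; r=np.linalg.norm(a,axis=1,keepdims=True)
    d=np.c_[a/r*np.sin(r),np.cos(r)]
    R=Ro.from_quat([*q[1:],q[0]]).as_matrix(); o=R@C[:3,3]+pos; d=d@(R@C[:3,:3]).T
    P=o+d*((z-o[2])/d[:,2:]); dx,dy=P[:,0]*1000-646.5,P[:,1]*1000+32
    return np.c_[c*dx+sn*dy,-sn*dx+c*dy]
for f,pos,q,b,tabb in(('w1',[.59862,.04691,.29925],[0,.997,-.076,0],(405,180,460,220),(365,180,412,210)),('w3',[.57228,-.06869,.24342],[0,.76,.65,0],(262,236,292,275),(270,175,325,228))):
    p=cv2.imread(f'pics/{f}.png');h=cv2.cvtColor(p,cv2.COLOR_BGR2HSV)
    k=(h[...,1]>90)&(h[...,2]>70)&(h[...,0]<25)
    v,u=np.nonzero(k[b[1]:b[3],b[0]:b[2]]);uv=np.c_[u+b[0],v+b[1]].astype(float)
    P=ray(uv,pos,q,.093); print(f,'pin',len(P),'x',np.percentile(P[:,0],[1,10,50,90,99]).round(1),'y',np.percentile(P[:,1],[1,50,99]).round(1),'px',uv.min(0),uv.max(0))
    print(' brightness map'); g=p[tabb[1]:tabb[3]:3,tabb[0]:tabb[2]:3].mean(2).astype(int); print('\n'.join(' '.join(map(str,r)) for r in g))
E
```

```text
tcp tier [-127.17166369  -50.43390695   88.06312299] [ 6.19760806 -1.27839572  1.88097669]
scene pin n 151 x [-121.7 -101.5  -74.6  -70.7  -69.6] y [-127.8 -126.7 -119.8  -75.   -73.7] z [ 29.9  35.8  80.  162.7 166.1]
rail n 445 x [-100.3  -93.2  -31.6   11.1   14.4] y [-121.3 -120.9 -119.3 -114.6 -108.3] z [10.5 12.9 37.9 56.1 56.9]
blade 66 x [-70.7 -67.8 -65.5 -62.4 -62.1] y [-101.9 -101.4  -93.4  -86.3  -86.1]
house x [  1.1  11.3 146.7 221.1 226.9] y [-96.  -90.7 -18.4  78.   89.4]
top pin n 0 x None y None z None
rail n 0 x None y None z None
blade 0 x None y None
house x [  3.8  16.2 106.8 220.3 227.7] y [-93.2 -86.   -4.4  87.8  93.1]
w1 pin 377 x [-83.  -79.3 -72.  -63.9 -60.2] y [-122.5 -100.8  -78.8] px [415. 192.] [447. 212.]
 brightness map
162 167 78 91 91 92 90 91 90 88 89 105 112 106 107 105
154 158 80 88 88 90 88 88 90 91 92 105 108 107 98 137
154 158 79 91 86 89 90 89 86 86 120 162 162 161 162 167
164 153 90 61 65 61 63 61 60 59 109 168 164 167 161 167
160 155 80 76 62 67 60 64 66 63 67 58 156 156 166 164
160 157 80 85 58 62 59 61 58 63 63 63 63 77 162 166
161 157 
[... 999 characters left out ...]
134 133 132 134 136 134 134
157 159 150 115 135 131 135 111 87 137 136 133 134 136 133 136 134 135 132
161 156 161 109 134 135 132 108 87 136 133 133 136 134 134 136 137 133 135
160 164 162 109 132 133 132 110 90 136 131 137 134 133 134 137 136 135 131
161 156 164 109 135 134 131 109 84 137 136 136 136 125 130 128 129 127 125
159 157 165 104 134 131 134 106 103 103 105 102 99 105 102 103 108 103 108
162 159 165 103 132 135 133 110 105 104 106 111 104 100 101 101 102 104 106
164 163 165 103 134 133 134 108 104 103 110 106 110 101 103 99 103 102 102
166 162 154 94 98 98 103 98 101 105 102 105 107 103 101 103 101 103 103
161 159 155 161 159 168 113 108 106 102 105 101 104 102 98 102 106 100 104
```

```bash
python3 - <<'E'
from h import *
exec(open('m.py').read().split("for cam")[0].split("import *",1)[1])
A=[]
for i in range(4):
    p,W=cloud("scene");T=tf(W);h=cv2.cvtColor(p,cv2.COLOR_RGB2HSV)
    k=(h[...,1]>90)&(h[...,0]<25)&(abs(T[...,0]+77)<15)&(abs(T[...,1]+115)<16)&(T[...,2]<97)&(T[...,2]>25); A.append(T[k])
A=np.vstack(A); f=A[:,1]<-121; print('pin all',len(A),pc(A[:,0]),'side face',f.sum(),pc(A[f][:,0]),A[f][:,0].mean(),pc(A[:,2]))
m=bot.camera_model("wrist");K=np.array(m['mtx']);C=np.array(m['tool_from_camera'])
def ray(uv,pos,q,z):
    a=(np.array(uv,float)-[K[0,2],K[1,2]])/[K[0,0],K[1,1]]; r=np.linalg.norm(a,axis=1,keepdims=True)
    d=np.c_[a/r*np.sin(r),np.cos(r)]
    R=Ro.from_quat([*q[1:],q[0]]).as_matrix(); o=R@C[:3,3]+pos; d=d@(R@C[:3,:3]).T
    return tf(o+d*((z-o[2])/d[:,2:]))
pos=[.57228,-.06869,.24342];q=[0,.76,.65,0]
print('tab',ray([[279,200],[292,200],[279,223],[292,223]],pos,q,.105).round(1).tolist())
p=cv2.imread('pics/w3.png');h=cv2.cvtColor(p,cv2.COLOR_BGR2HSV)
for v in range(236,268,3):
    k=np.nonzero((h[v,262:292,1]>90)&(h[v,262:292,0]<25))[0]+262
    if len(k): print(v,k.min(),k.max(),ray([[k.min()-.5,v],[k.max()+.5,v]],pos,q,.093).round(1)[:,:2].tolist(),p[v,(k.min()+k.max())//2])
E
```

```text
tcp tier [-127.15593525  -50.40414925   88.06804202] [ 5.29813873 -0.83610892  1.08781025]
pin all 477 [-83.1 -80.5 -73.4 -70.1 -69.2] side face 298 [-80.6 -79.6 -73.6 -70.2 -69.6] -74.20244705048748 [30.3 34.5 74.2 93.  94.3]
tab [[-72.5, -42.6, 105.0], [-61.1, -42.6, 105.0], [-72.7, -63.6, 105.0], [-61.1, -63.6, 105.0]]
239 272 282 [[-80.1, -82.9], [-69.8, -83.0]] [ 88 120 152]
242 272 282 [[-80.2, -86.0], [-69.8, -86.0]] [ 93 126 155]
245 271 282 [[-81.2, -89.0], [-69.8, -89.0]] [ 93 126 154]
248 271 282 [[-81.2, -92.1], [-69.8, -92.1]] [ 93 122 151]
251 271 282 [[-81.3, -95.1], [-69.8, -95.2]] [ 94 125 155]
254 270 282 [[-82.3, -98.2], [-69.8, -98.3]] [ 93 127 157]
257 270 282 [[-82.4, -101.4], [-69.9, -101.4]] [ 93 127 156]
260 269 282 [[-83.4, -104.5], [-69.9, -104.5]] [118 162 201]
263 269 282 [[-83.5, -107.7], [-69.9, -107.7]] [133 182 222]
```

Two methods agree on about 11.3 mm remaining.

```bash
python3 -m crank '[[-0.005,0.0008,0,0,0,0,1],[-0.009,0.0014,0,0,0,0,1],[-0.0112,0.0017,0,0,0,0,1],[-0.0112,0.0017,0,0,0,0,1],[-0.0112,0.0017,0,0,0,0,1],[-0.0112,0.0017,0,0,0,0,1]]'; python3 - <<'E'
from h import *
exec(open('m.py').read().split("for cam")[0].split("import *",1)[1])
A=[];B=[]
for i in range(4):
    p,W=cloud("scene");T=tf(W);h=cv2.cvtColor(p,cv2.COLOR_RGB2HSV)
    o=(h[...,1]>90)&(h[...,0]<25)
    k=o&(abs(T[...,0]+77)<15)&(abs(T[...,1]+115)<16)&(T[...,2]<97)&(T[...,2]>25); A.append(T[k])
    b=~o&(T[...,1]>-104)&(T[...,1]<-86)&(T[...,2]>48)&(T[...,2]<84)&(abs(T[...,0]+77)<20); B.append(T[b])
    for n in("pointer","marker_pin"):
        print(n,[tf(np.array(r['centre'])).round(1).tolist() for r in bot.landmark_of("scene",n)[:1]])
    if i==0: cv2.imwrite('pics/fin.png',cv2.resize(p[150:290,225:365],None,fx=4,fy=4,interpolation=cv2.INTER_CUBIC)[:,:,::-1])
A=np.vstack(A);B=np.vstack(B);print(pc(A[:,0]),len(B),pc(B[:,0]),pc(B[:,1]))
for c2 in("scene",):
    for n in("lock_block","latch_fin","pin_a"): print(n,[(np.round(r['centre'],3).tolist(),round(r['conf'],2)) for r in bot.landmark_of(c2,n)[:2]])
E
```

```text
time_s: 20.3
tcp_pos: [0.5021, -0.0609, 0.0881]
tcp_rot: [0.001, 0.761, 0.649, 0.001]
contact_force: [6.3, -0.9, 1.6]
finger_gap: 0.012
grip_force: 30.0
tcp tier [-138.3866324   -50.41137245   88.05096093] [ 6.34995098 -0.94951583  1.60276397]
pointer [[-74.8, -94.6, 67.0]]
marker_pin [[-73.7, -115.4, 60.6]]
pointer [[-76.9, -98.0, 65.6]]
marker_pin [[-77.0, -112.5, 61.8]]
pointer [[-78.2, -101.0, 67.9]]
marker_pin [[-77.0, -113.8, 61.5]]
pointer [[-77.7, -99.4, 66.4]]
marker_pin [[-77.7, -114.5, 60.3]]
[-81.9 -80.2 -73.5 -70.1 -69.4] 268 [-82.5 -80.4 -76.9 -74.2 -72.4] [-102.4 -101.4  -93.4  -86.4  -86.2]
lock_block [([0.428, 0.314, 0.004], 0.77), ([0.555, -0.118, 0.065], 0.47)]
latch_fin [([0.634, 0.141, 0.079], 0.69), ([0.773, -0.018, 0.099], 0.16)]
pin_a [([0.738, -0.089, 0.09], 0.53)]
```

View pics/fin.png

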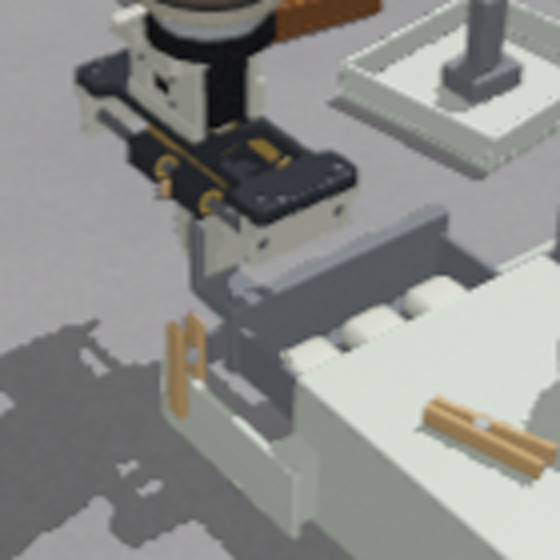

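The block stands in the white tray at (485,70), the drawer is held by its tab, and the pointer (about 215,345) is level with the pin (190,365). By measurement the pointer is at -76.9 and the pin at -76.5 mm.

```bash
python3 -c "
from bench import bot
print(bot.sense()['tcp_pos']); print(bot.sign_off())"
```

```text
[ 0.50210046 -0.06092455  0.08806687]
the job is handed in; nothing more can be done
None
```

I handed the job in at about 21 s of robot time: the latch is slid clear, the lock block stands in the white tray, and the gripper is still holding the drawer with its pointer within about 1 mm of the clothespin's middle, by my camera measurements (the sign-off gave no verdict).

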